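# Mate gourds back in their stands

### The arm

A 6-joint arm with a two-finger parallel gripper is mounted at the origin on the work surface. World frame = base frame: x ahead of the robot, y to its left, z up, the work surface at z = 0. Lengths are in m, angles in degrees, forces in N, time in s.
With the tool pointing down it reaches from about 0.375 to 0.9 m from the base axis. Payload 3.1 kg.
Tool frame: the origin (TCP) lies on the centre line of the jaws, within the pads' length; the fingertips stand 17 mm ahead of it and the grasp point (between the pads) lies 2 mm behind it; z points along the fingers, y is the line along which they close (so a half turn about z gives the same grasp; the last joint's range is limited). The gripper opens to 87 mm and grips with 3 to 60 N. Pads are 19 mm wide; open, the fingers measure 117 mm over their backs; the gripper's body (75 mm by 190 mm) begins 51 mm behind the grasp point.
Start: joints at [62.882, 30.224, 82.088, -0, 67.689, -10.227], TCP at [0.182, 0.598, 0.211] pointing down, gripper open.
Joint ranges: [-176.69, 176.69], [-43.24, 126.21], [12.49, 139.97], [-82, 262], [0, 151.66], [-163.58, 163.58]. Speed limits (degrees/s): [159.86, 159.86, 180, 180, 180, 180].

### API

Orientations are given as a 3x3 rotation matrix whose columns are the frame's x, y, z axes.
In Python, from rig import bot, imaging, finder gives the robot as it stands. The module is installed in compiled form; this text tells all that it offers.
- The arm moves only by the tool play_rows, never from a script. Its argument "motion" is a list that holds one entry, the list of rows, each a list of 6 numbers: the shift along the tool's x, y, z in shares of 0.5 m (1.0 is 0.5 m), then the turn, a rotation vector about the tool's x, y, z in a scale on which 1.0 is 180 degrees. In form: [[[dx, dy, dz, wx, wy, wz], ...]]. A call has 1 to 8 rows; each row is the pose to reach, as a shift and turn from the pose commanded when the call began, along the tool's axes at that moment; what a row does not reach only later rows make up. A row lasts 1/12 s, in which the tool goes at most 41.7 mm and 7.16 degrees, less where a joint would pass 70% of its speed; a pose out of reach is approached as far as the arm can. A shift or turn number past 1, either way, is cut back to 1. A call with a gripper value outside its range is refused whole. "fingers" is the finger opening in m, from 0 to 0.087, set as the call begins (left out, the last holds). The fingers move at their own pace and stop on an object; the grip force is fixed at half the most. Time passes only in rows, so rows that repeat a pose let the fingers close. It gives the time, the measured TCP pose, the force, the opening and the grip force at its end, in the units of the state.
- bot.read_state(): the state, without advancing time (a new reading comes with each control period).
- imaging.capture(name): name is "scene" or "side" or "wrist"; returns a dict with "frame" (480x640x3 uint8, red, green, blue), "camera_matrix" (3x3 intrinsics, pixels), "k1" (the pictures are not rectified: a ray, as slopes to the right and down, at radius r is drawn at 1 + k1 r^2 times it, then the intrinsics apply), "R" (3x3) and "t" (3): a world point X has camera coordinates R X + t. Camera axes: x right, y down, z forward; pixel columns grow to the right and rows downward; lengths in m; the calibration is good to about 2 mm. A picture is of the moment at which its call begins. There is no depth.
- bot.hand_in(): hands the job in; it is judged then, once.
Trained networks look in the newest picture that a camera, given by its name, has taken for a name from the list of things; names that differ only in an ending like _2 or _b are one class to them, and where a whole thing is asked for, a point or a joint stands for the part that bears it (a point fixed in the world has none). Each returns a list of dicts, best first, with "confidence" (0 to 1); they miss things now and then, are a little off and sometimes report something else, mostly with a low value. They report only what shows in the picture. A call takes as long as a camera call. They do not tell look-alikes from the thing itself.
- finder.recognise(camera, name): "at" ([x, y, z] in m, in world coordinates, good to about 4 mm: the middle of the surface that is visible of it).
- finder.outline_of(camera, name): "pixels" (480x640 bool, what is visible of it).
The state is a dict: "time_s": time; "joint_positions": joint angles; "qvel": joint speeds; "tau": joint torques, N m; "position": TCP position; "tcp_rot": TCP orientation; "force": force on the tool from outside, world axes, zero at the start; "moment": the same for the moment, N m; "opening": opening from 0.0 (shut) to 1.0 (fully open); "grasp_force": force on a finger pad.
Only numpy, scipy, OpenCV 4.12 (cv2) and the standard library are available. Lean on these libraries where they do the work, as an engineer would, in place of code of your own. Each camera call takes 0.05 s, during which the arm holds its last target. There are 200 camera calls.

### The job

The round of mate is over: pick out the three open wooden gourds from among the things left on the table and set each one gently back on the bamboo tray without dropping it, standing upright and fully down in the stand of its own size (large in large, medium in medium, small in small). Tip no gourd over on the way, and leave the tin, the lidded sugar pot, the kettle and the bombilla where they are.

Things in the scene. Friction and masses are not known exactly. Their poses are not given: they have to be found in the camera images.
- gourd_large: large mate gourd: open, empty round cup of dark wood with a bright steel band round its rim, 90 mm high, loose, upright on the table. Widest, 66 mm, from 36 to 56 mm above its foot; 60 mm across the rim, 40 mm across the flat foot; wall 5 mm, inside floor 12 mm up. About 260 g. Origin: centre of the foot's underside; z up its axis.
- gourd_medium: medium mate gourd: open, empty round cup of dark wood with a bright steel band round its rim, 78 mm high, loose, upright on the table. Widest, 56 mm, from 30 to 50 mm above its foot; 53 mm across the rim, 35 mm across the flat foot; wall 5 mm, inside floor 12 mm up. About 180 g. Origin: centre of the foot's underside; z up its axis.
- gourd_small: small mate gourd: open, empty round cup of dark wood with a bright steel band round its rim, 64 mm high, loose, upright on the table. Widest, 46 mm, from 26 to 46 mm above its foot; 43 mm across the rim, 28 mm across the flat foot; wall 5 mm, inside floor 12 mm up. About 110 g. Origin: centre of the foot's underside; z up its axis.
- stand_large: large stand: round mid-brown wooden dish fixed on the light bamboo tray (floor 6 mm, rim to 24 mm), 16 mm high, 76 mm across the top; funnel-like recess, 47 mm across its floor and 64 at the mouth, its floor 4 mm above the stand's underside; the large gourd's foot stands on it with 3 to 4 mm play all round. The stands are 95 mm or more apart. Origin: centre of the underside, z up.
- stand_medium: medium stand: round mid-brown wooden dish fixed on the light bamboo tray (floor 6 mm, rim to 24 mm), 16 mm high, 69 mm across the top; funnel-like recess, 42 mm across its floor and 57 at the mouth, its floor 4 mm above the stand's underside; the medium gourd's foot stands on it with 3 to 4 mm play all round. The stands are 95 mm or more apart. Origin: centre of the underside, z up.
- stand_small: small stand: round mid-brown wooden dish fixed on the light bamboo tray (floor 6 mm, rim to 24 mm), 16 mm high, 60 mm across the top; funnel-like recess, 35 mm across its floor and 48 at the mouth, its floor 4 mm above the stand's underside; the small gourd's foot stands on it with 3 to 4 mm play all round. The stands are 95 mm or more apart. Origin: centre of the underside, z up.
- yerbera: bystander: squat metal tin with a ribbed twist cap, 84 mm across, 78 mm high, standing loose among the gourds. Origin: centre of its underside.
- sugar_pot: bystander: lidded pot of the same dark wood as the gourds, 62 mm across, 87 mm high to the top of the round knob on its lid, no steel rim, standing loose among the gourds. Origin: centre of its underside.
- kettle: bystander: blue enamel kettle, 156 mm across, 228 mm high to the top of its bail handle, spout reaching 155 mm from its axis along its own +x. Loose, on the right of the table. Origin: centre of its underside.
- bombilla: bystander: steel drinking tube 190 mm long, lying loose on the tray along the tray's near edge, its coiled filter 19 mm thick. Its own y runs along it. Origin: under its middle, on the tray floor.
There are look-alikes about, which are no part of the job. Leave any orange or turquoise look-alike of the gourd_medium alone.

How it is judged (in metres and radians):
At the end, for the whole second after the job is handed in: Each gourd stands in the stand of its own size: axis within 8 mm of the stand's axis, foot on the recess floor (less than 8 mm above the stand's underside, where 4 mm is seated), within 7 degrees of upright, released and at rest (horizontal distance between gourd_large and stand_large below 0.008 m and z of gourd_large in the frame of stand_large between 0 and 0.008 m and angle between each of gourd_large, gourd_medium, gourd_small's own z axis and vertical below 0.12 rad and linear speed of each of gourd_large, gourd_medium, gourd_small below 0.02 m/s and angular speed of each of gourd_large, gourd_medium, gourd_small below 0.2 rad/s and horizontal distance between gourd_medium and stand_medium below 0.008 m and z of gourd_medium in the frame of stand_medium between 0 and 0.008 m and horizontal distance between gourd_small and stand_small below 0.008 m and z of gourd_small in the frame of stand_small between 0 and 0.008 m); the robot touches nothing.
It fails at once if a gourd is tipped over (more than 40 degrees) (angle between any of gourd_large, gourd_medium, gourd_small's own z axis and vertical above 0.7 rad).
It fails at once if the tin is shifted more than 25 mm or knocked over (distance of yerbera from where it was at the start of the episode above 0.025 m or angle between yerbera's own z axis and vertical above 0.5 rad).
It fails at once if the sugar pot is shifted more than 25 mm or knocked over (distance of sugar_pot from where it was at the start of the episode above 0.025 m or angle between sugar_pot's own z axis and vertical above 0.5 rad).
It fails at once if the kettle or the bombilla is shifted more than 25 mm (distance of any of kettle, bombilla from where it was at the start of the episode above 0.025 m).
It fails at once if a gourd is dropped or slammed into its stand (faster than 0.5 m/s over the last centimetres) ((horizontal distance between gourd_large and stand_large below 0.03 m and z of gourd_large in the frame of stand_large below 0.04 m and linear speed of gourd_large above 0.5 m/s) or (horizontal distance between gourd_medium and stand_medium below 0.03 m and z of gourd_medium in the frame of stand_medium below 0.04 m and linear speed of gourd_medium above 0.5 m/s) or (horizontal distance between gourd_small and stand_small below 0.03 m and z of gourd_small in the frame of stand_small below 0.04 m and linear speed of gourd_small above 0.5 m/s)).
It also fails if it takes over 96 s, if anything falls off the work surface, if the arm or the gripper's body presses on something with over 40 N, if the wrist force passes 120 N, or if a joint passes its speed limit or range.

## Working session

There is one attempt and no reset: what is moved stays moved. The work goes in short steps, Python scripts to look and compute and a tool call to move; the robot and the scene stay as the last step left them, time stands still between calls to the robot, and variables do not carry over. Pictures are saved under pics/ and viewed, at most 14 in all, crops included, and the job is handed in when it is done.

Besides the shell and the picture viewer there is one more tool, called after "Emit:" by a JSON object that holds its "name" and its "arguments". play_rows: Moves the arm, as the interface text tells. Its arguments: {"type":"object","properties":{"motion":{"type":"array"},"fingers":{"type":"number"}},"required":["motion"]}

```bash
mkdir -p pics; cat > h.py <<'E'
import numpy as np, cv2
from rig import bot, imaging, finder
def snap(n,f=None):
    c=imaging.capture(n)
    if f: cv2.imwrite('pics/'+f,c['frame'][:,:,::-1])
    return c
def ray(c,uv):
    K=c['camera_matrix']; d=np.array([(uv[0]-K[0,2])/K[0,0],(uv[1]-K[1,2])/K[1,1]]); s=d.copy()
    for _ in range(20): s=d/(1+c['k1']*(s@s))
    R=np.array(c['R']); v=R.T@np.array([s[0],s[1],1]); return -R.T@np.array(c['t']), v/np.linalg.norm(v)
def atz(c,uv,z):
    o,v=ray(c,uv); return o+v*(z-o[2])/v[2]
def proj(c,X):
    p=np.array(c['R'])@X+np.array(c['t']); s=p[:2]/p[2]; s=s*(1+c['k1']*(s@s)); K=c['camera_matrix']
    return np.array([K[0,0]*s[0]+K[0,2],K[1,1]*s[1]+K[1,2]])
E
python3 - <<'E'
from h import *
for n in ('scene','side','wrist'):
    c=snap(n,n+'0.png'); print(n,-np.array(c['R']).T@np.array(c['t']))
    if n=='wrist': continue
    for k in ('gourd_large','gourd_medium','gourd_small','stand_large','stand_medium','stand_small','yerbera','sugar_pot','kettle','bombilla'):
        print(k,[(round(r['confidence'],2),np.round(r['at'],3).tolist(),proj(c,np.array(r['at'])).astype(int).tolist()) for r in finder.recognise(n,k)[:4]])
print(bot.read_state())
E
```

```text
scene [1.07998177 0.55013088 0.88020689]
gourd_large [(0.96, [0.594, -0.058, 0.064], [252, 247])]
gourd_medium [(0.93, [0.318, -0.291, 0.06], [268, 140]), (0.9, [0.399, -0.432, 0.059], [206, 133]), (0.58, [0.545, 0.36, 0.013], [438, 365]), (0.57, [0.412, -0.327, 0.056], [230, 153])]
gourd_small [(0.91, [0.468, -0.049, 0.048], [299, 222])]
stand_large [(0.59, [0.524, 0.129, 0.012], [346, 292])]
stand_medium [(0.57, [0.577, 0.241, 0.014], [375, 339])]
stand_small [(0.94, [0.547, 0.362, 0.014], [438, 366])]
yerbera [(0.64, [0.603, -0.232, 0.074], [192, 206])]
sugar_pot [(0.88, [0.434, -0.192, 0.054], [263, 182])]
kettle [(0.77, [0.606, -0.385, 0.106], [146, 166])]
bombilla []
side [-0.45441906 -0.91285017  0.8503764 ]
gourd_large [(0.58, [0.571, -0.087, 0.065], [366, 216])]
gourd_medium [(0.89, [0.393, -0.352, 0.059], [405, 288]), (0.83, [0.377, -0.452, 0.056], [438, 312]), (0.77, [0.306, -0.314, 0.056], [367, 300])]
gourd_small [(0.69, [0.447, -0.067, 0.048], [330, 237])]
stand_large [(0.58, [0.534, 0.135, 0.019], [300, 208])]
stand_medium [(0.74, [0.578, 0.254, 0.015], [284, 191]), (0
[... 485 characters left out ...]
.37451307e-04,
        6.76896469e+01, -1.02269455e+01]), 'qvel': array([-0.01042075, -0.05340853, -0.04517176,  0.01382677,  0.09477553,
        0.01995216]), 'tau': array([-1.72952291e-04, -4.40020466e+01, -1.76982147e+01,  6.31844485e-02,
        5.04693773e-02, -4.01766761e-05]), 'position': array([0.18156572, 0.59803698, 0.21115804]), 'tcp_rot': array([[-9.56854134e-01,  2.90568696e-01,  4.84245918e-07],
       [ 2.90568695e-01,  9.56854134e-01,  1.64410400e-05],
       [ 4.31389884e-06,  1.58723838e-05, -1.00000000e+00]]), 'force': array([ 0.02746297,  0.27540416, -0.31471315]), 'moment': array([-0.0092663 , -0.03284978, -0.02557125]), 'grasp_force': 0.0, 'opening': 0.9962163656498506}
```

View pics/scene0.png

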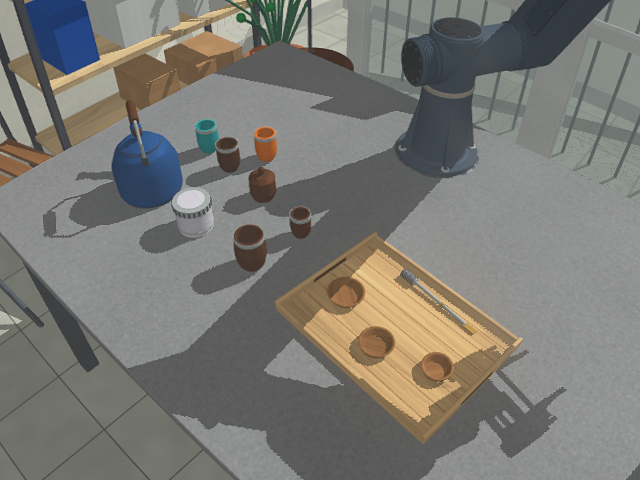

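View pics/side0.png

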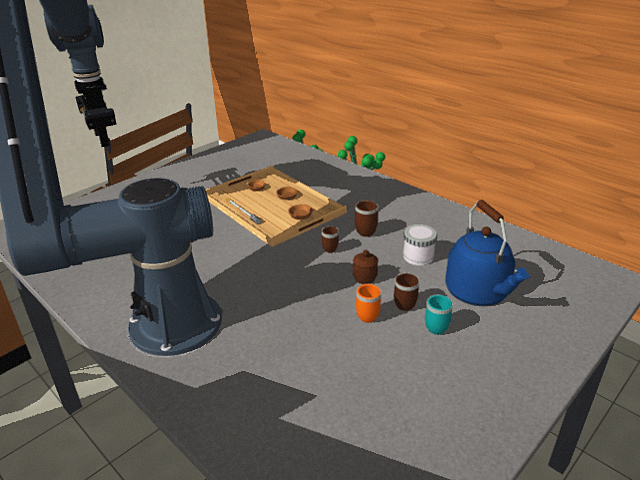

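Candidates for gourd_medium: dark cup with steel band at scene (228,153) / side (406,291); orange at scene (265,143) / side (369,303); turquoise at (207,135) / (438,314). Only the first is dark wood with a steel band. The dark wood at scene (262,184) has a knobbed lid, so it is the sugar pot. Large is at (250,247) and small at (300,222). Next I fit the positions and make a confirming crop.

```bash
cat >> h.py <<'E'
from scipy.optimize import minimize
PROF={'gourd_large':[(.020,0),(.033,.036),(.033,.056),(.030,.090)],'gourd_medium':[(.0175,0),(.028,.030),(.028,.050),(.0265,.078)],
'gourd_small':[(.014,0),(.023,.026),(.023,.046),(.0215,.064)],'stand_large':[(.036,.0),(.038,.016)],'stand_medium':[(.0325,.0),(.0345,.016)],'stand_small':[(.028,.0),(.030,.016)]}
A=np.linspace(0,2*np.pi,40,endpoint=False)
def render(c,name,X):
    P=np.array([proj(c,np.array([X[0]+r*np.cos(a),X[1]+r*np.sin(a),X[2]+z])) for r,z in PROF[name] for a in A])
    h=cv2.convexHull(((P+0.5)*4-0.5).astype(np.float32)); m=np.zeros((1920,2560),np.uint8)
    cv2.fillConvexPoly(m,np.round(h*16).astype(np.int32),255,cv2.LINE_8,4)
    return cv2.resize(m,(640,480),interpolation=cv2.INTER_AREA)/255.
def fit(name,obs,x0,free=3):
    def cost(p):
        X=np.r_[p,x0[free:]]; e=0
        for c,m in obs:
            g=render(c,name,X); e+=np.abs(g-m).sum()/m.sum()
        return e
    s=[np.array(x0[:free])]+[np.array(x0[:free])+.008*np.eye(free)[i] for i in range(free)]
    r=minimize(cost,x0[:free],method='Nelder-Mead',options=dict(initial_simplex=s,xatol=2e-4,fatol=1e-4,maxiter=90)); return r.x,r.fun/len(obs)
def mask_near(cam,c,name,X,tol=18):
    uv=proj(c,np.array(X)); best=None
    for o in finder.outline_of(cam,name):
        m=o['pixels']; ys,xs=np.nonzero(m)
        if len(xs) and np.hypot(xs.mean()-uv[0],ys.mean()-uv[1])<tol: return m.astype(float)
E
cat > f1.py <<'E'
from h import *
G={'gourd_large':[.58,-.07,0],'gourd_medium':[.402,-.338,0],'gourd_small':[.457,-.058,0],'stand_large':[.53,.131,.006],'stand_medium':[.577,.247,.006],'stand_small':[.55,.361,.006]}
cs={n:snap(n) for n in ('scene','side')}
crop=[cv2.resize(cs['scene']['frame'][90:290,160:340],None,fx=2.2,fy=2.2,interpolation=2),cv2.resize(cs['side']['frame'][190:390,310:490],None,fx=2.2,fy=2.2,interpolation=2)]
cv2.imwrite('pics/crop.png',np.hstack(crop)[:,:,::-1])
for k,x0 in G.items():
    Xc=np.array(x0)+[0,0,PROF[k][-1][1]/2]
    ob={n:mask_near(n,cs[n],k,Xc) for n in cs}
    obs=[(cs[n],ob[n]) for n in cs if ob[n] is not None]
    print(k,len(obs),fit(k,obs,x0,3) if len(obs)>1 else '', [np.round(fit(k,[o],x0,2)[0],4) for o in obs],fit(k,obs,x0,2))
E
python3 f1.py
```

```text
gourd_large 2 (array([ 0.59004747, -0.07188601, -0.00383617]), np.float64(0.0712232876930172)) [array([ 0.5923, -0.0685]), array([ 0.5869, -0.0749])] (array([ 0.59097648, -0.07145359]), np.float64(0.09357074930539935))
gourd_medium 2 (array([ 0.40467613, -0.34688635, -0.00241279]), np.float64(0.08289697964848296)) [array([ 0.4068, -0.3445]), array([ 0.4018, -0.3482])] (array([ 0.40534473, -0.34647998]), np.float64(0.09951081812421596))
gourd_small 2 (array([ 0.45830533, -0.05656754, -0.00258841]), np.float64(0.07815958439471142)) [array([ 0.4602, -0.0552]), array([ 0.4555, -0.059 ])] (array([ 0.45930427, -0.05562402]), np.float64(0.09271080584227355))
stand_large 2 (array([0.5273688 , 0.13054007, 0.0041835 ]), np.float64(0.26635412606348025)) [array([0.5243, 0.1292]), array([0.5296, 0.1338])] (array([0.53005196, 0.1310286 ]), np.float64(0.2683415408957482))
stand_medium 2 (array([0.57966207, 0.24538817, 0.00376916]), np.float64(0.20427621100119375)) [array([0.5756, 0.2442]), array([0.5785, 0.2432])] (array([0.57824246, 0.24379323]), np.float64(0.20865811227705236))
stand_small 2 (array([0.54961841, 0.3600032 , 0.00240379]), np.float64(0.1490039041523345)) [array([0.5501, 0.3599]), array([0.5464, 0.3554])] (array([0.54709884, 0.358499  ]), np.float64(0.17236739669961249))
```

View pics/crop.png

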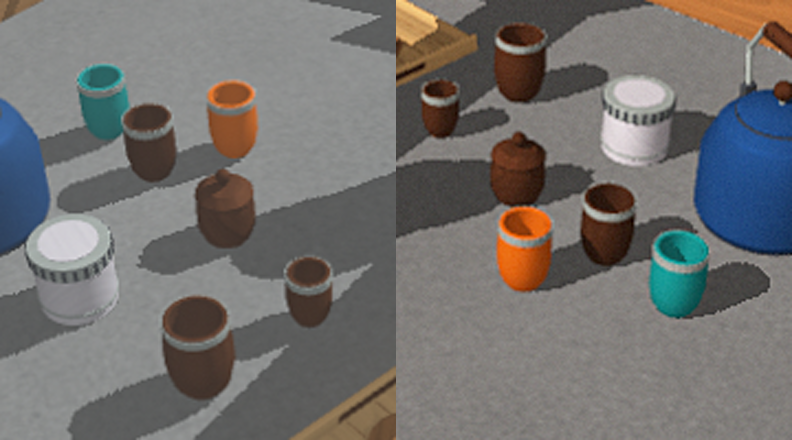

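The crop confirms the dark, steel-banded cup between the orange and turquoise ones as the medium gourd. The large and small gourds are open and banded, and the sugar pot is lidded. First I'll take the wrist camera over the stands.

The rows are not in the units I measure in: shifts go in shares of 0.5 m and turns go in shares of 180 degrees. I convert before sending: -0.23 m / 0.5 = -0.46, -0.2 m / 0.5 = -0.4, -17 degrees / 180 = -0.0944.

Emit:
{"name": "play_rows", "arguments": {"motion": [[[-0.04,-0.02,-0.08,0,0,-0.0278],[-0.1,-0.04,-0.12,0,0,-0.0556],[-0.16,-0.06,-0.16,0,0,-0.0944],[-0.22,-0.1,-0.2,0,0,-0.0944],[-0.28,-0.14,-0.24,0,0,-0.0944],[-0.34,-0.18,-0.28,0,0,-0.0944],[-0.4,-0.22,-0.32,0,0,-0.0944],[-0.46,-0.24,-0.36,0,0,-0.0944]]]}}

```text
time_s: 2.52
position: [0.3668, 0.4138, 0.3925]
tcp_rot: [[-1.0, -0.002, -0.0], [-0.002, 1.0, -0.001], [0.0, -0.001, -1.0]]
force: [-0.2, 1.1, -0.7]
opening: 1.001
grasp_force: 0.0
```

```bash
cat >> h.py <<'E'
def go(target,yaw=None,R0=None,p0=None):
    """shift/turn in present tool axes to world TCP target, yaw=direction of tool x in deg"""
    s=bot.read_state(); R=np.array(s['tcp_rot']); d=R.T@(np.array(target)-s['position'])
    y=np.degrees(np.arctan2(R[1,0],R[0,0])); t=0 if yaw is None else -((yaw-y+180)%360-180)
    print('now',np.round(s['position'],4),'yaw',round(y,2),'zdir',np.round(R[:,2],4),'-> shift',np.round(d,4),'wz',round(t,2),'t',s['time_s'],'open',round(s['opening'],3),'gf',s['grasp_force'],'F',np.round(s['force'],1))
E
python3 -c "
from h import *
go([.5,.27,.40],180)"
```

```text
now [0.3668 0.4138 0.3925] yaw -179.91 zdir [-3.e-04 -8.e-04 -1.e+00] -> shift [-0.133  -0.144  -0.0074] wz 0.09 t 2.5167 open 1.001 gf 0.0 F [-0.2  1.1 -0.7]
```

Scaled: -0.144 m / 0.5 = -0.288, -0.133 m / 0.5 = -0.266.

Emit:
{"name": "play_rows", "arguments": {"motion": [[[-0.06,-0.06,0,0,0,0],[-0.12,-0.12,0,0,0,0],[-0.18,-0.18,0,0,0,0],[-0.24,-0.24,0,0,0,0],[-0.266,-0.288,0,0,0,0],[-0.266,-0.288,0,0,0,0],[-0.266,-0.288,0,0,0,0]]]}}

```text
time_s: 3.1
position: [0.5008, 0.2712, 0.3908]
tcp_rot: [[-1.0, 0.002, -0.001], [0.002, 1.0, 0.0], [0.001, 0.0, -1.0]]
force: [-0.0, 0.2, 0.1]
opening: 0.999
grasp_force: 0.0
```

```bash
cat > f2.py <<'E'
from h import *
G={'stand_large':[.528,.131,.006],'stand_medium':[.579,.245,.006],'stand_small':[.5496,.36,.006]}
c=snap('wrist','w1.png'); im=c['frame'][:,:,::-1].copy()
cs={n:snap(n) for n in ('scene',)}
cs['wrist']=c
for k,x0 in G.items():
    Xc=np.array(x0)+[0,0,.01]
    for o in finder.outline_of('wrist',k):
        ys,xs=np.nonzero(o['pixels']); print(k,proj(c,Xc).astype(int),'found',round(o['confidence'],2),xs.mean(),ys.mean(),len(xs))
    ob={n:mask_near(n,cs[n],k,Xc) for n in cs}
    obs=[(cs[n],ob[n]) for n in cs if ob[n] is not None]
    if len(obs)>1: print(k,'3d',fit(k,obs,x0,3))
    if ob['wrist'] is not None: print(' wrist',fit(k,[(c,ob['wrist'])],x0,2)); cv2.drawContours(im,cv2.findContours(ob['wrist'].astype(np.uint8),0,1)[0],-1,(0,0,255),1)
cv2.imwrite('pics/w1m.png',im)
go([.458,-.057,.2],180)
E
python3 f2.py
```

```text
stand_medium [303 239] found 0.75 303.62510056315364 240.61544650040224 1243
stand_medium [303 239] found 0.48 372.5882352941176 223.36713995943205 986
stand_medium 3d (array([0.58028618, 0.24622728, 0.00367214]), np.float64(0.09786313260196583))
 wrist (array([0.58033413, 0.24622063]), np.float64(0.07514709826006026))
stand_small [372 222] found 0.87 372.5496957403651 223.41480730223122 986
stand_small 3d (array([0.55129743, 0.35923987, 0.00500663]), np.float64(0.13901900830354286))
 wrist (array([0.55111163, 0.35965235]), np.float64(0.07139959432048681))
now [0.4997 0.2731 0.3912] yaw -179.84 zdir [ 1.e-04  0.e+00 -1.e+00] -> shift [ 0.0427 -0.33    0.1912] wz 0.16 t 3.65 open 1.0 gf 0.0 F [ 0.4 -0.3  0.4]
```

View pics/w1m.png

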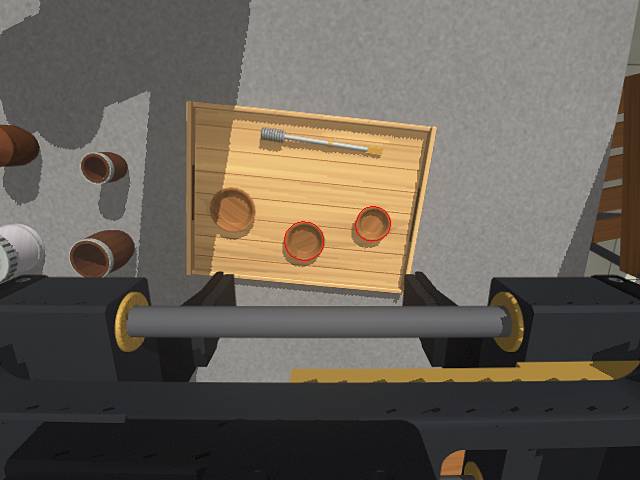

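Emit:
{"name": "play_rows", "arguments": {"motion": [[[0.01,-0.08,0.02,0,0,0],[0.02,-0.16,0.04,0,0,0],[0.03,-0.24,0.06,0,0,0],[0.04,-0.32,0.08,0,0,0],[0.05,-0.4,0.1,0,0,0],[0.06,-0.48,0.12,0,0,0],[0.07,-0.55,0.15,0,0,0],[0.086,-0.62,0.18,0,0,0]]]}}

```text
time_s: 4.32
position: [0.458, -0.0394, 0.3013]
tcp_rot: [[-1.0, -0.002, 0.003], [-0.002, 1.0, -0.001], [-0.003, -0.001, -1.0]]
force: [0.4, -1.0, -0.1]
opening: 1.003
grasp_force: 0.0
```

Scaled: 0.08 m / 0.5 = 0.16, 0.06 m / 0.5 = 0.12.

Emit:
{"name": "play_rows", "arguments": {"motion": [[[0,-0.04,0.06,0,0,0],[0,-0.04,0.12,0,0,0],[0,-0.04,0.16,0,0,0],[0,-0.04,0.16,0,0,0],[0,-0.04,0.16,0,0,0]]]}}

```text
time_s: 4.73
position: [0.4573, -0.0574, 0.2207]
tcp_rot: [[-1.0, -0.002, -0.002], [-0.002, 1.0, 0.001], [0.002, 0.001, -1.0]]
force: [-0.2, 0.3, 0.4]
opening: 0.998
grasp_force: 0.0
```

```bash
cat > f3.py <<'E'
from h import *
import sys
k=sys.argv[1]; x0=[float(v) for v in sys.argv[2:5]]; 
c=snap('wrist','w_%s.png'%k); Xc=np.array(x0)+[0,0,PROF[k][-1][1]/2]
for o in finder.outline_of('wrist',k):
    m=o['pixels']; ys,xs=np.nonzero(m); print(k,proj(c,Xc).astype(int),'found',round(o['confidence'],2),xs.mean().round(),ys.mean().round(),len(xs),fit(k,[(c,m.astype(float))],x0,2))
E
python3 f3.py gourd_small .458 -.057 0; python3 -c "
from h import *
go([.458,-.057,.034],180)"
```

```text
gourd_small [318 216] found 0.92 320.0 219.0 1759 (array([ 0.45764418, -0.0553212 ]), np.float64(0.040339319354802755))
now [ 0.4589 -0.0576  0.2225] yaw -179.85 zdir [ 0.0027 -0.0011 -1.    ] -> shift [0.0014 0.0008 0.1885] wz 0.15 t 4.8333 open 1.003 gf 0.0 F [-0.3  0.2  0.2]
```

Scaled: 0.184 m / 0.5 = 0.368, 0.15 m / 0.5 = 0.3.

Emit:
{"name": "play_rows", "arguments": {"motion": [[[0.002,0.004,0.06,0,0,0],[0.002,0.004,0.12,0,0,0],[0.002,0.004,0.18,0,0,0],[0.002,0.004,0.24,0,0,0],[0.002,0.004,0.3,0,0,0],[0.002,0.004,0.34,0,0,0],[0.002,0.004,0.368,0,0,0],[0.002,0.004,0.368,0,0,0]]]}}

```text
time_s: 5.5
position: [0.4572, -0.0552, 0.0361]
tcp_rot: [[-1.0, -0.003, -0.001], [-0.003, 1.0, 0.0], [0.001, 0.0, -1.0]]
force: [0.1, 0.2, 1.1]
opening: 1.0
grasp_force: 0.0
```

Emit:
{"name": "play_rows", "arguments": {"motion": [[[0,0,0,0,0,0],[0,0,0,0,0,0],[0,0,0,0,0,0],[0,0,0,0,0,0],[0,0,0,0,0,0],[0,0,0,0,0,0],[0,0,0,0,0,0],[0,0,0,0,0,0]]], "fingers": 0.03}}

```text
time_s: 6.17
position: [0.4569, -0.0556, 0.0374]
tcp_rot: [[-1.0, -0.002, 0.001], [-0.002, 1.0, -0.0], [-0.001, -0.0, -1.0]]
force: [-0.3, -0.5, 1.7]
opening: 0.501
grasp_force: 30.0
```

Scaled: -0.12 m / 0.5 = -0.24, -0.09 m / 0.5 = -0.18.

Emit:
{"name": "play_rows", "arguments": {"motion": [[[0,0,-0.02,0,0,0],[0,0,-0.06,0,0,0],[0,0,-0.12,0,0,0],[0,0,-0.18,0,0,0],[0,0,-0.24,0,0,0],[0,0,-0.24,0,0,0],[0,0,-0.24,0,0,0]]]}}

```text
time_s: 6.75
position: [0.4575, -0.0558, 0.1584]
tcp_rot: [[-1.0, -0.002, 0.004], [-0.002, 1.0, -0.001], [-0.004, -0.001, -1.0]]
force: [-0.6, -0.0, -0.9]
opening: 0.501
grasp_force: 29.8
```

```bash
python3 f3.py gourd_small .458 -.057 .12; python3 -c "
from h import *
go([.551,.3596,.16],180)"
```

```text
now [ 0.4556 -0.0551  0.1563] yaw -179.9 zdir [-2.1e-03  8.0e-04 -1.0e+00] -> shift [-0.0962  0.4145 -0.0035] wz 0.1 t 6.85 open 0.499 gf 29.841954493738285 F [-0.3 -0.5 -1.6]
```

View pics/w_gourd_small.png

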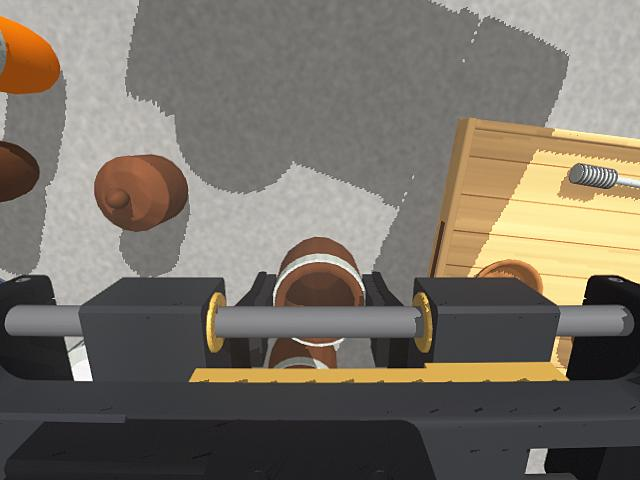

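Scaled: 0.29 m / 0.5 = 0.58, 0.255 m / 0.5 = 0.51.

Emit:
{"name": "play_rows", "arguments": {"motion": [[[-0.01,0.04,0,0,0,0],[-0.03,0.11,0,0,0,0],[-0.048,0.19,0,0,0,0],[-0.066,0.27,0,0,0,0],[-0.084,0.35,0,0,0,0],[-0.102,0.43,0,0,0,0],[-0.12,0.51,0,0,0,0],[-0.138,0.58,0,0,0,0]]]}}

```text
time_s: 7.52
position: [0.5235, 0.237, 0.1546]
tcp_rot: [[-1.0, -0.003, -0.005], [-0.003, 1.0, -0.001], [0.005, -0.001, -1.0]]
force: [0.8, 0.1, -1.2]
opening: 0.497
grasp_force: 29.8
```

Scaled: 0.124 m / 0.5 = 0.248, 0.115 m / 0.5 = 0.23.

Emit:
{"name": "play_rows", "arguments": {"motion": [[[-0.018,0.08,0,0,0,0],[-0.034,0.15,0,0,0,0],[-0.044,0.2,0,0,0,0],[-0.052,0.23,0,0,0,0],[-0.054,0.248,0,0,0,0],[-0.054,0.248,0,0,0,0],[-0.054,0.248,0,0,0,0]]]}}

```text
time_s: 8.1
position: [0.5506, 0.3578, 0.1552]
tcp_rot: [[-1.0, -0.002, -0.004], [-0.002, 1.0, -0.002], [0.004, -0.002, -1.0]]
force: [0.4, 0.1, -1.0]
opening: 0.502
grasp_force: 29.8
```

```bash
python3 -c "
from h import *
x=.551;y=.3596
for n in ('scene','side'):
    c=snap(n); k='gourd_small'
    for o in finder.outline_of(n,k):
        m=o['pixels'].astype(float); ys,xs=np.nonzero(m); uv=proj(c,np.array([x,y,.15]))
        if np.hypot(xs.mean()-uv[0],ys.mean()-uv[1])<40: print(n,o['confidence'],m.sum(),fit(k,[(c,m)],[x,y,.122],2))
go([x,y,.16],180)"
```

```text
scene 0.95 916.0 (array([0.55582368, 0.35826164]), np.float64(0.1401061734737563))
scene 0.31 189.0 (array([0.51668216, 0.38218661]), np.float64(5.815229795621952))
side 0.55 258.0 (array([0.53959465, 0.34199056]), np.float64(0.25689314485484116))
now [0.5517 0.3572 0.1569] yaw -179.98 zdir [-1.1e-03 -7.0e-04 -1.0e+00] -> shift [ 0.0007  0.0024 -0.0031] wz 0.02 t 8.3 open 0.505 gf 29.843129240121016 F [-0.4  0.  -1.1]
```

Scaled: 0.105 m / 0.5 = 0.21, 0.02 m / 0.5 = 0.04.

Emit:
{"name": "play_rows", "arguments": {"motion": [[[0.002,0.004,0.04,0,0,0],[0.002,0.004,0.08,0,0,0],[0.002,0.004,0.12,0,0,0],[0.002,0.004,0.15,0,0,0],[0.002,0.004,0.17,0,0,0],[0.002,0.004,0.188,0,0,0],[0.002,0.004,0.2,0,0,0],[0.002,0.004,0.21,0,0,0]]]}}

```text
time_s: 8.97
position: [0.5513, 0.3605, 0.0521]
tcp_rot: [[-1.0, -0.001, 0.001], [-0.001, 1.0, 0.0], [-0.001, 0.0, -1.0]]
force: [0.2, -0.9, -0.9]
opening: 0.494
grasp_force: 29.8
```

Scaled: 0.004 m / 0.5 = 0.008, 0.001 m / 0.5 = 0.002.

Emit:
{"name": "play_rows", "arguments": {"motion": [[[0,0,0.002,0,0,0],[0,0,0.004,0,0,0],[0,0,0.006,0,0,0],[0,0,0.008,0,0,0],[0,0,0.008,0,0,0]]]}}

```text
time_s: 9.38
position: [0.551, 0.3609, 0.0485]
tcp_rot: [[-1.0, -0.002, 0.001], [-0.002, 1.0, 0.0], [-0.001, 0.0, -1.0]]
force: [0.1, -0.1, -1.2]
opening: 0.499
grasp_force: 29.8
```

Scaled: 0.002 m / 0.5 = 0.004, 0.001 m / 0.5 = 0.002.

Emit:
{"name": "play_rows", "arguments": {"motion": [[[0,0,0.002,0,0,0],[0,0,0.004,0,0,0],[0,0,0.004,0,0,0]]]}}

```text
time_s: 9.63
position: [0.5515, 0.3609, 0.0474]
tcp_rot: [[-1.0, -0.002, 0.002], [-0.002, 1.0, 0.0], [-0.002, 0.0, -1.0]]
force: [-0.8, -1.2, 4.0]
opening: 0.5
grasp_force: 30.1
```

Emit:
{"name": "play_rows", "arguments": {"motion": [[[0,0,0,0,0,0],[0,0,0,0,0,0],[0,0,0,0,0,0],[0,0,0,0,0,0],[0,0,0,0,0,0],[0,0,0,0,0,0]]], "fingers": 0.08}}

```text
time_s: 10.13
position: [0.5507, 0.3607, 0.0459]
tcp_rot: [[-1.0, -0.002, -0.0], [-0.002, 1.0, -0.0], [0.0, -0.0, -1.0]]
force: [-0.3, -0.6, 0.0]
opening: 0.858
grasp_force: 0.0
```

Scaled: -0.16 m / 0.5 = -0.32, -0.14 m / 0.5 = -0.28.

Emit:
{"name": "play_rows", "arguments": {"motion": [[[0,0,-0.02,0,0,0],[0,0,-0.06,0,0,0],[0,0,-0.12,0,0,0],[0,0,-0.2,0,0,0],[0,0,-0.28,0,0,0],[0,0,-0.32,0,0,0],[0,0,-0.32,0,0,0]]]}}

```text
time_s: 10.72
position: [0.5545, 0.3625, 0.2139]
tcp_rot: [[-1.0, -0.002, 0.013], [-0.002, 1.0, 0.006], [-0.013, 0.005, -1.0]]
force: [-0.4, 0.6, 1.0]
opening: 0.919
grasp_force: 0.0
```

```bash
python3 f3.py gourd_small .551 .36 .01; python3 f3.py stand_large .528 .131 .006; python3 -c "
from h import *
go([.405,-.3465,.22],150);go([.405,-.3465,.22],165)"
```

```text
gourd_small [315 212] found 0.68 315.0 217.0 1926 (array([0.55254262, 0.3603931 ]), np.float64(0.042587502290635876))
stand_large [107 192] found 0.8 104.0 192.0 3747 (array([0.52781428, 0.13061958]), np.float64(0.12423533598120326))
now [0.5498 0.3602 0.205 ] yaw -179.89 zdir [-0.0026 -0.0011 -1.    ] -> shift [ 0.1461 -0.7065 -0.0138] wz 30.11 t 10.9167 open 0.916 gf 0.0 F [ 0.3 -0.3  0. ]
now [0.5498 0.3602 0.205 ] yaw -179.89 zdir [-0.0026 -0.0011 -1.    ] -> shift [ 0.1461 -0.7065 -0.0138] wz 15.11 t 10.9167 open 0.916 gf 0.0 F [ 0.3 -0.3  0. ]
```

View pics/w_gourd_small.png

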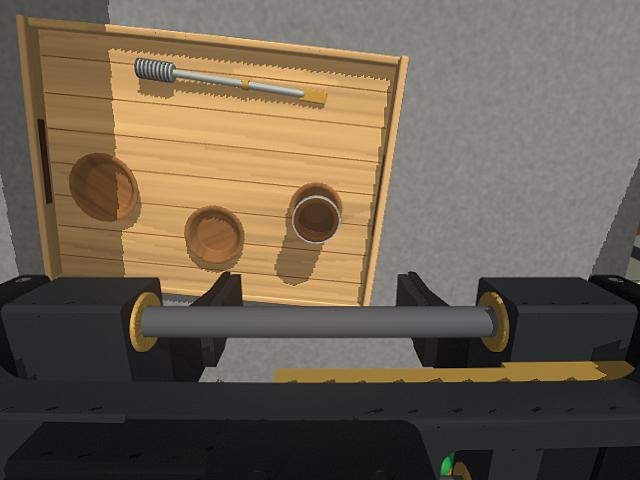

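The picture shows the small gourd upright in the small stand at (315,217), with the fit within 2 mm. Now the medium one.

Scaled: -0.32 m / 0.5 = -0.64, -0.28 m / 0.5 = -0.56, 30 degrees / 180 = 0.1667.

Emit:
{"name": "play_rows", "arguments": {"motion": [[[0.016,-0.08,-0.02,0,0,0],[0.032,-0.16,-0.04,0,0,0],[0.048,-0.24,-0.05,0,0,0],[0.064,-0.32,-0.05,0,0,0.0333],[0.08,-0.4,-0.05,0,0,0.0667],[0.096,-0.48,-0.05,0,0,0.1],[0.112,-0.56,-0.05,0,0,0.1333],[0.128,-0.64,-0.05,0,0,0.1667]]]}}

```text
time_s: 11.58
position: [0.4855, 0.0391, 0.2295]
tcp_rot: [[-0.865, 0.502, -0.004], [0.502, 0.865, 0.001], [0.004, -0.002, -1.0]]
force: [0.2, -0.8, -0.1]
opening: 0.922
grasp_force: 0.0
```

```bash
python3 -c "
from h import *
go([.405,-.3465,.23],150)"
```

```text
now [0.4855 0.0391 0.2295] yaw 149.84 zdir [-4.e-03  6.e-04 -1.e+00] -> shift [-0.1242 -0.3739 -0.0004] wz -0.16 t 11.5833 open 0.922 gf 0.0 F [ 0.2 -0.8 -0.1]
```

Scaled: -0.288 m / 0.5 = -0.576, -0.252 m / 0.5 = -0.504.

Emit:
{"name": "play_rows", "arguments": {"motion": [[[-0.024,-0.072,0,0,0,0],[-0.048,-0.144,0,0,0,0],[-0.072,-0.216,0,0,0,0],[-0.096,-0.288,0,0,0,0],[-0.12,-0.36,0,0,0,0],[-0.144,-0.432,0,0,0,0],[-0.168,-0.504,0,0,0,0],[-0.192,-0.576,0,0,0,0]]]}}

```text
time_s: 12.25
position: [0.4255, -0.2578, 0.2294]
tcp_rot: [[-0.867, 0.499, -0.003], [0.499, 0.867, 0.003], [0.004, 0.001, -1.0]]
force: [0.6, -0.1, -0.2]
opening: 0.916
grasp_force: 0.0
```

Scaled: -0.086 m / 0.5 = -0.172, -0.066 m / 0.5 = -0.132.

Emit:
{"name": "play_rows", "arguments": {"motion": [[[-0.024,-0.072,0,0,0,0],[-0.044,-0.132,0,0,0,0],[-0.056,-0.172,0,0,0,0],[-0.056,-0.172,0,0,0,0],[-0.056,-0.172,0,0,0,0]]]}}

```text
time_s: 12.67
position: [0.4075, -0.3454, 0.2293]
tcp_rot: [[-0.866, 0.501, -0.002], [0.501, 0.866, 0.004], [0.004, 0.002, -1.0]]
force: [-0.8, 1.1, -0.2]
opening: 0.918
grasp_force: 0.0
```

```bash
python3 f3.py gourd_medium .405 -.3465 0; python3 -c "
from h import *
go([.405,-.3465,.040],150)"
```

```text
gourd_medium [316 214] found 0.84 317.0 218.0 2690 (array([ 0.40573267, -0.34620625]), np.float64(0.036800058313288135))
gourd_medium [316 214] found 0.72 228.0 249.0 2791 (array([ 0.37100299, -0.32349924]), np.float64(1.9194188603424172))
gourd_medium [316 214] found 0.68 303.0 116.0 2993 (array([ 0.31352191, -0.30727367]), np.float64(0.02560091193176235))
now [ 0.408  -0.3437  0.2298] yaw 150.12 zdir [-0.0021  0.0035 -1.    ] -> shift [ 0.0005 -0.0043  0.1898] wz 0.12 t 12.7667 open 0.921 gf 0.0 F [ 0.3  1.  -0.2]
```

View pics/w_gourd_medium.png

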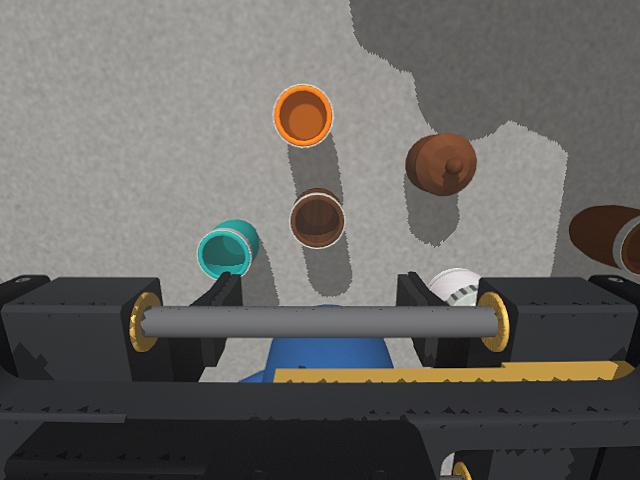

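The dark banded gourd is at (317,218), with turquoise at (228,249) and orange at (303,116) both clear of the finger line.

Scaled: 0.189 m / 0.5 = 0.378, -0.0025 m / 0.5 = -0.005.

Emit:
{"name": "play_rows", "arguments": {"motion": [[[0.002,-0.005,0.06,0,0,0],[0.002,-0.005,0.12,0,0,0],[0.002,-0.005,0.18,0,0,0],[0.002,-0.005,0.24,0,0,0],[0.002,-0.005,0.3,0,0,0],[0.002,-0.005,0.35,0,0,0],[0.002,-0.005,0.378,0,0,0],[0.002,-0.005,0.378,0,0,0]]], "fingers": 0.076}}

```text
time_s: 13.43
position: [0.4051, -0.3432, 0.0391]
tcp_rot: [[-0.868, 0.497, -0.005], [0.497, 0.868, 0.007], [0.008, 0.003, -1.0]]
force: [-0.6, -0.0, -0.4]
opening: 0.877
grasp_force: 0.0
```

Emit:
{"name": "play_rows", "arguments": {"motion": [[[0,0,0,0,0,0],[0,0,0,0,0,0],[0,0,0,0,0,0],[0,0,0,0,0,0],[0,0,0,0,0,0],[0,0,0,0,0,0],[0,0,0,0,0,0],[0,0,0,0,0,0]]], "fingers": 0.04}}

```text
time_s: 14.1
position: [0.4073, -0.3475, 0.0434]
tcp_rot: [[-0.867, 0.499, 0.002], [0.499, 0.867, -0.001], [-0.002, -0.0, -1.0]]
force: [1.1, 1.4, 7.2]
opening: 0.626
grasp_force: 30.1
```

Scaled: -0.13 m / 0.5 = -0.26, -0.12 m / 0.5 = -0.24.

Emit:
{"name": "play_rows", "arguments": {"motion": [[[0,0,-0.02,0,0,0],[0,0,-0.06,0,0,0],[0,0,-0.12,0,0,0],[0,0,-0.18,0,0,0],[0,0,-0.24,0,0,0],[0,0,-0.26,0,0,0],[0,0,-0.26,0,0,0]]]}}

```text
time_s: 14.68
position: [0.4076, -0.3488, 0.1751]
tcp_rot: [[-0.867, 0.498, 0.004], [0.498, 0.867, -0.006], [-0.006, -0.003, -1.0]]
force: [-0.4, -0.4, -1.9]
opening: 0.624
grasp_force: 29.9
```

```bash
python3 -c "
from h import *
go([.5803,.2462,.18],180)"
```

```text
now [ 0.4076 -0.3488  0.1751] yaw 150.11 zdir [ 0.004  -0.0056 -1.    ] -> shift [ 0.1467  0.6019 -0.0075] wz -29.89 t 14.6833 open 0.624 gf 29.914494460800753 F [-0.4 -0.4 -1.9]
```

Scaled: 0.286 m / 0.5 = 0.572, 0.07 m / 0.5 = 0.14, -30 degrees / 180 = -0.1667.

Emit:
{"name": "play_rows", "arguments": {"motion": [[[0.01,0.04,0,0,0,0],[0.028,0.116,0,0,0,-0.0278],[0.046,0.192,0,0,0,-0.0556],[0.064,0.268,0,0,0,-0.0833],[0.082,0.344,0,0,0,-0.1111],[0.1,0.42,0,0,0,-0.1389],[0.12,0.496,0,0,0,-0.1667],[0.14,0.572,0,0,0,-0.1667]]]}}

```text
time_s: 15.35
position: [0.487, -0.0621, 0.1702]
tcp_rot: [[-1.0, -0.004, -0.004], [-0.004, 1.0, 0.001], [0.004, 0.001, -1.0]]
force: [0.7, -0.3, -1.4]
opening: 0.625
grasp_force: 29.9
```

```bash
python3 -c "
from h import *
go([.5803,.2462,.18],180)"
```

```text
now [ 0.487  -0.0621  0.1702] yaw -179.74 zdir [-0.0039  0.0012 -1.    ] -> shift [-0.0946  0.3079 -0.0098] wz 0.26 t 15.35 open 0.625 gf 29.91117185266493 F [ 0.7 -0.3 -1.4]
```

Scaled: 0.28 m / 0.5 = 0.56, 0.255 m / 0.5 = 0.51.

Emit:
{"name": "play_rows", "arguments": {"motion": [[[-0.022,0.074,0,0,0,0],[-0.044,0.148,0,0,0,0],[-0.066,0.222,0,0,0,0],[-0.088,0.296,0,0,0,0],[-0.112,0.37,0,0,0,0],[-0.134,0.444,0,0,0,0],[-0.156,0.51,0,0,0,0],[-0.174,0.56,0,0,0,0]]]}}

```text
time_s: 16.02
position: [0.5736, 0.2186, 0.1695]
tcp_rot: [[-1.0, -0.004, -0.004], [-0.004, 1.0, -0.0], [0.004, -0.0, -1.0]]
force: [0.1, -0.9, -1.6]
opening: 0.628
grasp_force: 29.9
```

Scaled: 0.028 m / 0.5 = 0.056, 0.018 m / 0.5 = 0.036.

Emit:
{"name": "play_rows", "arguments": {"motion": [[[-0.01,0.036,0,0,0,0],[-0.016,0.056,0,0,0,0],[-0.016,0.056,0,0,0,0],[-0.016,0.056,0,0,0,0]]]}}

```text
time_s: 16.35
position: [0.5814, 0.2432, 0.1704]
tcp_rot: [[-1.0, -0.003, -0.004], [-0.003, 1.0, -0.002], [0.004, -0.002, -1.0]]
force: [-0.5, -0.1, -1.3]
opening: 0.626
grasp_force: 29.9
```

```bash
cat > f4.py <<'E'
from h import *
import sys
k=sys.argv[1]; x,y,z=map(float,sys.argv[2:5])
for n in ('scene','side'):
    c=snap(n)
    for o in finder.outline_of(n,k):
        m=o['pixels'].astype(float); ys,xs=np.nonzero(m); uv=proj(c,np.array([x,y,z+.04]))
        if np.hypot(xs.mean()-uv[0],ys.mean()-uv[1])<40: print(n,o['confidence'],m.sum(),render(c,k,[x,y,z]).sum(),fit(k,[(c,m)],[x,y,z],2))
go([x,y,.18],180)
E
python3 f4.py gourd_medium .5803 .2462 .129
```

```text
scene 0.6 1119.0 1497.407843137255 (array([0.58535907, 0.24477598]), np.float64(0.35884280432458954))
side 0.74 421.0 488.01960784313724 (array([0.56955391, 0.23179141]), np.float64(0.1900610125285269))
now [0.5823 0.2424 0.1719] yaw -179.99 zdir [-1.1e-03 -6.0e-04 -1.0e+00] -> shift [ 0.0021  0.0038 -0.0081] wz 0.01 t 16.55 open 0.624 gf 29.91505364605235 F [-0.5  0.6 -2. ]
```

Scaled: 0.115 m / 0.5 = 0.23, 0.112 m / 0.5 = 0.224.

Emit:
{"name": "play_rows", "arguments": {"motion": [[[0.003,0.007,0.05,0,0,0],[0.003,0.007,0.1,0,0,0],[0.003,0.007,0.14,0,0,0],[0.003,0.007,0.17,0,0,0],[0.003,0.007,0.192,0,0,0],[0.003,0.007,0.21,0,0,0],[0.003,0.007,0.224,0,0,0],[0.003,0.007,0.23,0,0,0]]]}}

```text
time_s: 17.22
position: [0.5812, 0.247, 0.0566]
tcp_rot: [[-1.0, -0.001, -0.0], [-0.001, 1.0, -0.0], [0.0, -0.0, -1.0]]
force: [-0.1, 0.3, -2.1]
opening: 0.624
grasp_force: 29.9
```

Scaled: 0.003 m / 0.5 = 0.006, 0.001 m / 0.5 = 0.002.

Emit:
{"name": "play_rows", "arguments": {"motion": [[[0,0,0.002,0,0,0],[0,0,0.004,0,0,0],[0,0,0.006,0,0,0],[0,0,0.006,0,0,0]]]}}

```text
time_s: 17.55
position: [0.5816, 0.2475, 0.0547]
tcp_rot: [[-1.0, -0.002, 0.001], [-0.002, 1.0, 0.0], [-0.001, 0.0, -1.0]]
force: [-0.8, 0.7, -2.7]
opening: 0.632
grasp_force: 29.9
```

Emit:
{"name": "play_rows", "arguments": {"motion": [[[0,0,0.002,0,0,0],[0,0,0.004,0,0,0],[0,0,0.004,0,0,0]]]}}

```text
time_s: 17.8
position: [0.5818, 0.2476, 0.0535]
tcp_rot: [[-1.0, -0.002, 0.002], [-0.002, 1.0, 0.0], [-0.002, 0.0, -1.0]]
force: [-1.7, 0.1, 4.1]
opening: 0.628
grasp_force: 30.1
```

Scaled: 0.001 m / 0.5 = 0.002.

Emit:
{"name": "play_rows", "arguments": {"motion": [[[0,0,0.002,0,0,0],[0,0,0.002,0,0,0]]]}}

```text
time_s: 17.97
position: [0.5819, 0.2476, 0.0535]
tcp_rot: [[-1.0, -0.002, 0.002], [-0.002, 1.0, 0.0], [-0.002, 0.0, -1.0]]
force: [-1.7, -0.7, 9.4]
opening: 0.627
grasp_force: 30.2
```

Emit:
{"name": "play_rows", "arguments": {"motion": [[[0,0,0,0,0,0],[0,0,0,0,0,0],[0,0,0,0,0,0],[0,0,0,0,0,0],[0,0,0,0,0,0],[0,0,0,0,0,0]]], "fingers": 0.08}}

```text
time_s: 18.47
position: [0.5811, 0.2474, 0.0508]
tcp_rot: [[-1.0, -0.002, -0.0], [-0.002, 1.0, -0.0], [0.0, -0.0, -1.0]]
force: [-0.1, 0.4, -0.5]
opening: 0.904
grasp_force: 0.0
```

Scaled: -0.17 m / 0.5 = -0.34, -0.14 m / 0.5 = -0.28.

Emit:
{"name": "play_rows", "arguments": {"motion": [[[0,0,-0.02,0,0,0],[0,0,-0.06,0,0,0],[0,0,-0.12,0,0,0],[0,0,-0.2,0,0,0],[0,0,-0.28,0,0,0],[0,0,-0.34,0,0,0],[0,0,-0.34,0,0,0]]]}}

```text
time_s: 19.05
position: [0.5858, 0.2487, 0.23]
tcp_rot: [[-1.0, -0.002, 0.016], [-0.002, 1.0, 0.004], [-0.016, 0.004, -1.0]]
force: [0.6, -0.3, -0.3]
opening: 0.92
grasp_force: 0.0
```

```bash
python3 f3.py gourd_medium .5803 .2462 .01; python3 f3.py gourd_small .551 .36 .01; python3 f3.py stand_large .528 .131 .006; python3 -c "
from h import *
go([.5895,-.072,.225],180)"
```

```text
gourd_medium [315 208] found 0.97 317.0 213.0 2958 (array([0.58036267, 0.2476889 ]), np.float64(0.0604409444643307))
gourd_small [425 186] found 0.75 432.0 189.0 2242 (array([0.55175085, 0.361914  ]), np.float64(0.04599884556855748))
gourd_small [425 186] found 0.42 30.0 223.0 3827 (array([0.6466228 , 0.24981348]), np.float64(1.4738304205925905))
stand_large [213 165] found 0.65 211.0 165.0 3738 (array([0.52802253, 0.13166376]), np.float64(0.07458533975387907))
now [0.5799 0.2471 0.2193] yaw -179.89 zdir [-3.9e-03 -9.0e-04 -1.0e+00] -> shift [-0.0089 -0.3191 -0.0054] wz 0.11 t 19.35 open 0.92 gf 0.0 F [ 0.8  0.3 -0.6]
```

Both gourds are seated, within about 2 mm of their stands. Now the large one.

Scaled: -0.305 m / 0.5 = -0.61, -0.28 m / 0.5 = -0.56.

Emit:
{"name": "play_rows", "arguments": {"motion": [[[-0.002,-0.08,0,0,0,0],[-0.004,-0.16,0,0,0,0],[-0.006,-0.24,0,0,0,0],[-0.008,-0.32,0,0,0,0],[-0.01,-0.4,0,0,0,0],[-0.012,-0.48,0,0,0,0],[-0.016,-0.56,0,0,0,0],[-0.018,-0.61,0,0,0,0]]], "fingers": 0.087}}

```text
time_s: 20.02
position: [0.5901, -0.0614, 0.2195]
tcp_rot: [[-1.0, 0.0, -0.003], [0.0, 1.0, -0.001], [0.003, -0.001, -1.0]]
force: [0.3, 0.3, 0.3]
opening: 0.996
grasp_force: 0.0
```

Scaled: -0.012 m / 0.5 = -0.024.

Emit:
{"name": "play_rows", "arguments": {"motion": [[[0,-0.024,0,0,0,0],[0,-0.024,0,0,0,0],[0,-0.024,0,0,0,0],[0,-0.024,0,0,0,0]]]}}

```text
time_s: 20.35
position: [0.5903, -0.0677, 0.2205]
tcp_rot: [[-1.0, -0.003, -0.002], [-0.003, 1.0, 0.001], [0.002, 0.001, -1.0]]
force: [0.5, 1.1, 0.1]
opening: 1.006
grasp_force: 0.0
```

```bash
python3 f3.py gourd_large .5895 -.072 0; python3 -c "
from h import *
go([.5895,-.072,.046],180)"
```

```text
gourd_large [313 217] found 0.8 314.0 223.0 3919 (array([ 0.59052928, -0.07124114]), np.float64(0.02919112018372034))
now [ 0.5905 -0.0674  0.2209] yaw -179.75 zdir [-8.e-04  8.e-04 -1.e+00] -> shift [ 0.0009 -0.0047  0.1749] wz 0.25 t 20.45 open 1.003 gf 0.0 F [0.1 0.5 0.2]
```

Scaled: 0.174 m / 0.5 = 0.348, -0.0035 m / 0.5 = -0.007.

Emit:
{"name": "play_rows", "arguments": {"motion": [[[0,-0.007,0.06,0,0,0],[0,-0.007,0.12,0,0,0],[0,-0.007,0.18,0,0,0],[0,-0.007,0.24,0,0,0],[0,-0.007,0.29,0,0,0],[0,-0.007,0.33,0,0,0],[0,-0.007,0.348,0,0,0],[0,-0.007,0.348,0,0,0]]]}}

```text
time_s: 21.12
position: [0.5893, -0.0713, 0.0451]
tcp_rot: [[-1.0, -0.004, -0.004], [-0.004, 1.0, 0.002], [0.004, 0.002, -1.0]]
force: [-0.4, 0.0, 1.4]
opening: 0.999
grasp_force: 0.0
```

Emit:
{"name": "play_rows", "arguments": {"motion": [[[0,0,0,0,0,0],[0,0,0,0,0,0],[0,0,0,0,0,0],[0,0,0,0,0,0],[0,0,0,0,0,0],[0,0,0,0,0,0],[0,0,0,0,0,0],[0,0,0,0,0,0]]], "fingers": 0.05}}

```text
time_s: 21.78
position: [0.5918, -0.0727, 0.0485]
tcp_rot: [[-1.0, -0.001, 0.002], [-0.001, 1.0, 0.0], [-0.002, 0.0, -1.0]]
force: [0.4, 2.7, 6.1]
opening: 0.727
grasp_force: 30.1
```

Scaled: -0.12 m / 0.5 = -0.24, -0.09 m / 0.5 = -0.18.

Emit:
{"name": "play_rows", "arguments": {"motion": [[[0,0,-0.02,0,0,0],[0,0,-0.06,0,0,0],[0,0,-0.12,0,0,0],[0,0,-0.18,0,0,0],[0,0,-0.24,0,0,0],[0,0,-0.24,0,0,0],[0,0,-0.24,0,0,0]]]}}

```text
time_s: 22.37
position: [0.5916, -0.0737, 0.1689]
tcp_rot: [[-1.0, -0.002, 0.003], [-0.002, 1.0, -0.002], [-0.003, -0.002, -1.0]]
force: [0.2, -0.6, -4.2]
opening: 0.73
grasp_force: 29.7
```

```bash
python3 -c "
from h import *
go([.528,.1312,.17],180)"
```

```text
now [ 0.5916 -0.0737  0.1689] yaw -179.89 zdir [ 0.0035 -0.0017 -1.    ] -> shift [ 0.0632  0.205  -0.0016] wz 0.11 t 22.3667 open 0.73 gf 29.747017173855106 F [ 0.2 -0.6 -4.2]
```

Scaled: 0.204 m / 0.5 = 0.408, 0.188 m / 0.5 = 0.376.

Emit:
{"name": "play_rows", "arguments": {"motion": [[[0.012,0.04,0,0,0,0],[0.034,0.11,0,0,0,0],[0.056,0.18,0,0,0,0],[0.078,0.25,0,0,0,0],[0.1,0.32,0,0,0,0],[0.116,0.376,0,0,0,0],[0.126,0.408,0,0,0,0],[0.126,0.408,0,0,0,0]]]}}

```text
time_s: 23.03
position: [0.5232, 0.134, 0.1648]
tcp_rot: [[-1.0, -0.006, -0.007], [-0.006, 1.0, 0.001], [0.007, 0.001, -1.0]]
force: [-0.5, -0.3, -2.7]
opening: 0.731
grasp_force: 29.7
```

Emit:
{"name": "play_rows", "arguments": {"motion": [[[0,0,0,0,0,0],[0,0,0,0,0,0]]]}}

```text
time_s: 23.2
position: [0.5268, 0.1301, 0.1658]
tcp_rot: [[-1.0, -0.002, -0.003], [-0.002, 1.0, -0.001], [0.003, -0.001, -1.0]]
force: [-0.2, -0.2, -2.7]
opening: 0.73
grasp_force: 29.8
```

```bash
python3 -c "
from h import *
go([.528,.1312,.0585],180)"
```

```text
now [0.5268 0.1301 0.1658] yaw -179.88 zdir [-2.5e-03 -9.0e-04 -1.0e+00] -> shift [-0.0015  0.0011  0.1073] wz 0.12 t 23.2 open 0.73 gf 29.75081960569767 F [-0.2 -0.2 -2.7]
```

Scaled: 0.102 m / 0.5 = 0.204, -0.0015 m / 0.5 = -0.003.

Emit:
{"name": "play_rows", "arguments": {"motion": [[[-0.003,0.002,0.05,0,0,0],[-0.003,0.002,0.1,0,0,0],[-0.003,0.002,0.134,0,0,0],[-0.003,0.002,0.16,0,0,0],[-0.003,0.002,0.18,0,0,0],[-0.003,0.002,0.194,0,0,0],[-0.003,0.002,0.204,0,0,0],[-0.003,0.002,0.204,0,0,0]]]}}

```text
time_s: 23.87
position: [0.5288, 0.1312, 0.0643]
tcp_rot: [[-1.0, -0.001, -0.001], [-0.001, 1.0, -0.0], [0.001, -0.0, -1.0]]
force: [-0.1, -0.2, -3.3]
opening: 0.726
grasp_force: 29.8
```

Scaled: 0.003 m / 0.5 = 0.006, 0.001 m / 0.5 = 0.002.

Emit:
{"name": "play_rows", "arguments": {"motion": [[[0,0,0.002,0,0,0],[0,0,0.004,0,0,0],[0,0,0.006,0,0,0],[0,0,0.006,0,0,0]]]}}

```text
time_s: 24.2
position: [0.5292, 0.1319, 0.0626]
tcp_rot: [[-1.0, -0.002, 0.001], [-0.002, 1.0, 0.0], [-0.001, 0.0, -1.0]]
force: [-0.1, 0.2, -2.6]
opening: 0.73
grasp_force: 29.8
```

Scaled: 0.003 m / 0.5 = 0.006, 0.002 m / 0.5 = 0.004.

Emit:
{"name": "play_rows", "arguments": {"motion": [[[0,0,0.002,0,0,0],[0,0,0.004,0,0,0],[0,0,0.006,0,0,0],[0,0,0.006,0,0,0]]]}}

```text
time_s: 24.53
position: [0.5288, 0.1318, 0.059]
tcp_rot: [[-1.0, -0.002, -0.0], [-0.002, 1.0, -0.0], [0.0, -0.0, -1.0]]
force: [0.8, 0.0, -3.6]
opening: 0.731
grasp_force: 29.8
```

Scaled: 0.002 m / 0.5 = 0.004, 0.001 m / 0.5 = 0.002.

Emit:
{"name": "play_rows", "arguments": {"motion": [[[0,0,0.002,0,0,0],[0,0,0.004,0,0,0],[0,0,0.004,0,0,0]]]}}

```text
time_s: 24.78
position: [0.5295, 0.1319, 0.0585]
tcp_rot: [[-1.0, -0.002, 0.001], [-0.002, 1.0, -0.0], [-0.001, -0.0, -1.0]]
force: [-2.4, -0.6, 7.2]
opening: 0.725
grasp_force: 30.1
```

Contact came at the expected height of 0.0585, so I release.

Emit:
{"name": "play_rows", "arguments": {"motion": [[[0,0,0,0,0,0],[0,0,0,0,0,0],[0,0,0,0,0,0],[0,0,0,0,0,0],[0,0,0,0,0,0],[0,0,0,0,0,0]]], "fingers": 0.087}}

```text
time_s: 25.28
position: [0.529, 0.1318, 0.057]
tcp_rot: [[-1.0, -0.002, -0.0], [-0.002, 1.0, -0.0], [0.0, -0.0, -1.0]]
force: [-0.2, -0.2, -0.7]
opening: 0.985
grasp_force: 0.0
```

Scaled: -0.2 m / 0.5 = -0.4, -0.18 m / 0.5 = -0.36.

Emit:
{"name": "play_rows", "arguments": {"motion": [[[0,0,-0.02,0,0,0],[0,0,-0.06,0,0,0],[0,0,-0.12,0,0,0],[0,0,-0.2,0,0,0],[0,0,-0.28,0,0,0],[0,0,-0.36,0,0,0],[0,0,-0.4,0,0,0],[0,0,-0.4,0,0,0]]]}}

```text
time_s: 25.95
position: [0.5324, 0.1321, 0.2638]
tcp_rot: [[-1.0, -0.002, 0.013], [-0.002, 1.0, 0.0], [-0.013, 0.0, -1.0]]
force: [0.5, 0.8, -0.6]
opening: 0.999
grasp_force: 0.0
```

```bash
python3 f3.py gourd_large .528 .1312 .01;python3 f3.py gourd_medium .5803 .2462 .01; python3 f3.py gourd_small .551 .36 .01; python3 -c "
from h import *
snap('scene','scene9.png'); go([.528,.1312,.17],180)"
```

```text
gourd_large [317 205] found 0.75 319.0 208.0 3282 (array([0.5272558 , 0.13318019]), np.float64(0.032364292456775516))
gourd_medium [414 253] found 0.95 422.0 255.0 2414 (array([0.57817156, 0.24905411]), np.float64(0.15996718488555323))
gourd_small [510 231] found 0.69 518.0 234.0 2108 (array([0.55153473, 0.36144387]), np.float64(0.04131785541541094))
now [0.5278 0.1317 0.2554] yaw -179.89 zdir [-3.9e-03 -2.0e-04 -1.0e+00] -> shift [-0.0005 -0.0005  0.0854] wz 0.11 t 26.3 open 1.002 gf 0.0 F [-0.2 -0.4 -0. ]
```

View pics/scene9.png

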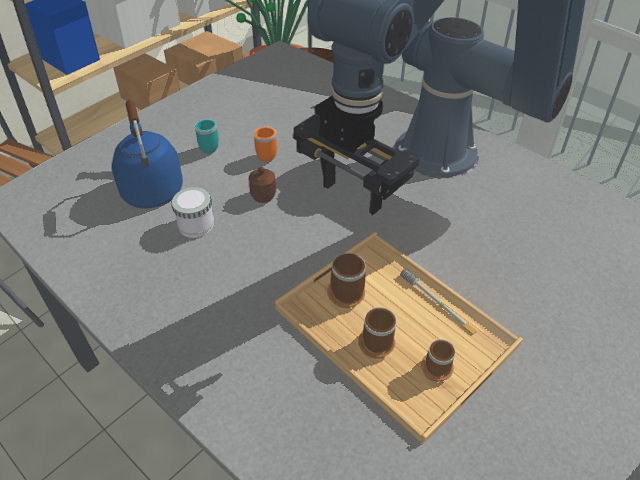

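View pics/w_gourd_large.png

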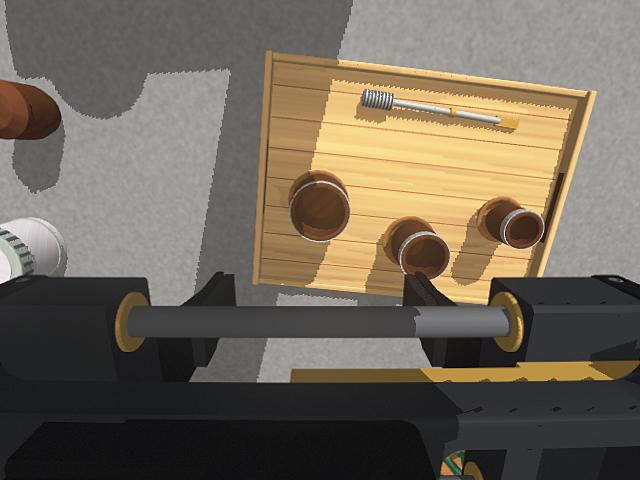

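All three gourds stand upright in their own stands, at scene (348,280), (379,332) and (440,360). The bystanders have not moved and the gripper is clear.

```bash
python3 -c "
from rig import bot
print(bot.hand_in())"
```

```text
the job is handed in; nothing more can be done
None
```

I set all three gourds upright in the stands of their own size, within about 3 mm of centre by the camera fits. The tin, sugar pot, kettle, bombilla and look-alikes were left where they stood. The job is handed in after about 26 s of robot time; the hand-in call gave no verdict.

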